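Load a printing block under the holder's spring clip

TASK

Load the oblong wooden printing block into its holder using fingertips only: press the clip's long thumb bar down and hold it down with one fingertip, so the clip's jaw lifts, and meanwhile push the block along its channel with the other fingertip, under the jaw, until it is fully home against the end stop. Only then let the bar up so that the jaw clamps the block, and move the hand clear. Do not lift or tip the block out of the channel, and leave the other things on the mat where they are.

Things in the scene. Friction and masses are not known exactly. Their poses are not given: they have to be found in the camera images.
- holder: fixed grey laminate board on a 3 mm mat, x -125 to 115, y -79 to 43, z 0 to 12 mm; origin at its underside below the channel's centre line; x along the channel towards the stop (push direction), z up. Channel floor z = 12; rails 4 mm high, inner faces y = +-26.5, x -120 to 85, open at the -x end. A sprung steel clip is hinged along x at y = -38, z = 15 mm: thumb bar on the -y side, jaw over the channel
- stop_face (a point): bottom centre of the near face of the end stop, an aluminium bar 10 mm high across the channel: holder x = 85, y = 0, z = 12 mm
- bar_mid (a point): point on top of the clip's flat thumb bar, midway along and across; moves with the clip. Bar: holder x -115 to 40, y -41 to -72 mm, sloping up outward 0.35 rad at rest (top z = 24 mm at y = -60). At the bottom stop it is nearly level, top z about 14 mm: 2 mm above the channel floor, so a second fingertip at the same height can push the block
- jaw_lip (a point): bottom of the jaw's lip, mid-length; moves with the clip. The jaw is an arch 50 mm long (holder x 25 to 75) reaching over the -y rail, top z = 28 mm; its lip comes down at y = -11 to -5 mm, at rest 1.5 mm above the channel floor, so it bars the block's way
- clip (a joint): clip angle, rad: 0 at rest (jaw down), grows as the thumb bar is pressed, lifting the jaw; 0.42 at the bottom stop. About 0.29 with the jaw lying on the block; above 0.33 the block passes freely. A spring returns it: pressing at y = -60 mm takes about 2 N to start, 6 N at the bottom, alike all along the polished bar (friction about 0.2)
- block_center (a point): centre (half-way up) of the oblong wooden printing block, 80 (its x) x 50 (y) x 10 mm, 70 g, with a dark leaf pattern in relief. It lies flat in the channel before the jaw, its length along the channel; its x axis points to the end stop. Fully home its centre is at x = 45 mm in the holder's frame, y about 0, z = 17 mm
- spare: bystander: spare square wooden printing block 60 x 60 x 12 mm, lying flat; origin at the centre of its underside
- knife: bystander: craft knife with a round black handle and capped steel nose, 135 mm long, 10 mm thick, lying down along its x axis; origin on its underside near the middle
- eraser: bystander: white eraser 45 x 20 x 12 mm; origin at the centre of its underside
- tape: bystander: cardboard tape core, a ring 64 mm across and 19 mm high; origin at the centre of its underside
- weight: bystander: round brass paperweight 44 mm across with a small knob, 36 mm high; origin at the centre of its underside
- ink: bystander: jar 52 mm across, 60 mm high; origin at the centre of its underside
- pot: bystander: white ceramic cup 76 mm across, 95 mm high; origin at the centre of its underside
Things that resemble listed ones, but are neither listed nor needed, are in the scene too. Leave any grey, pink or red look-alike of the part that bears block_center alone.

How it is judged:
On the way, in this order (a step that is already met when the one before it is completed fails the run):
1. a fingertip holds the thumb bar down with the jaw lifted while the block is still outside the jaw (value of joint clip above 0.3 rad and contact force between the fingers and clip above 1 N and x of block_center in the frame of holder below -0.015 m), for 0.1 s.
2. the block is home against the end stop (within 3 mm) while a fingertip still holds the bar down (x of block_center in the frame of holder above 0.042 m and value of joint clip above 0.3 rad and contact force between the fingers and clip above 1 N), for 0.1 s.
At the end, for the whole second after the job is handed in: The block lies flat in the channel, within 3.5 mm of the end stop and straight (0.06 rad), at rest, with the released jaw pressing on it (more than 1 N) (x of block_center in the frame of holder between 0.0415 and 0.048 m and y of block_center in the frame of holder between -0.005 and 0.005 m and z of block_center in the frame of holder between 0.014 and 0.02 m and angle between the x axis of block_center and the x axis of holder, either way round below 0.06 rad and value of joint clip between 0.24 and 0.34 rad and contact force between clip and block above 1 N and linear speed of block below 0.01 m/s); the robot touches nothing.
It fails at once if the block is lifted (10 mm above the channel floor) or tipped (0.35 rad) (z of block_center in the frame of holder above 0.027 m or angle between block_center's own z axis and vertical above 0.35 rad).
It fails at once if a bystander is moved more than 20 mm (distance of any of spare, knife, eraser, tape, weight, ink, pot from where it was at the start of the episode above 0.02 m).
It also fails if it takes over 51 s, if anything falls off the work surface, if the arm or the gripper's body presses on something with over 40 N, if the wrist force passes 120 N, or if a joint passes its speed limit or range.

ROBOT

A 6-joint arm with a two-finger parallel gripper is mounted at the origin on the work surface. World frame = base frame: x ahead of the robot, y to its left, z up, the work surface at z = 0. Lengths are in m, angles in rad, forces in N, time in s.
With the tool pointing down it reaches from about 0.25 to 0.775 m from the base axis. Payload 4 kg.
Tool frame: the origin (TCP) lies at the very end of the fingers, on their centre line; the grasp point (between the pads) lies 19 mm behind it; y points along the fingers, x is the direction in which the jaws open and shut, and the axes are right-handed (so a half turn about y gives the same grasp; the last joint's range is limited). The gripper opens to 94 mm and grips with 3 to 60 N. Pads are 16 mm wide; open, the fingers measure 119 mm over their backs; the gripper's body (75 mm by 177 mm) begins 78 mm behind the grasp point.
Start: joints at [1.084, 0.087, 1.371, -0, 1.684, -0.103], TCP at [0.206, 0.51, 0.206] pointing down, gripper open.
Joint ranges: [-3.1, 3.1], [-0.76, 2.03], [0.27, 2.55], [-1.08, 4.22], [0.17, 2.65], [-2.57, 2.57]. Speed limits (rad/s): [2.79, 2.79, 3.14, 3.14, 3.14, 3.14].

INTERFACE

Orientations are given as a unit quaternion [w, x, y, z].
In Python, from bench import get_state, grab_frame, get_calibration, hand_in gives the robot as it stands. The module is installed in compiled form; this text tells all that it offers.
- The arm moves only by the tool move_arm, never from a script. Its argument "rows" is a list of rows, each a list of 2 entries, a list of its own where there are three numbers: the shift along the tool's x, y, z in mm, then the turn, a rotation vector about the tool's x, y, z in rad. A call has 1 to 10 rows; each row shifts and turns the commanded pose from where the row before left it, along the tool's axes as they then stand; what a row does not reach is not made up. A row lasts 1/10 s, in which the tool goes at most 50 mm and 8.59 degrees, less where a joint would pass 70% of its speed; a pose out of reach is approached as far as the arm can. A call with a gripper value outside its range is refused whole. "jaw" is the gripper command: -1 is shut, 1 is fully open, values between are in proportion, set as the call begins (left out, the last holds). The fingers move at their own pace and stop on an object; "newtons" is the grip in N (left out, the last holds). Time passes only in rows, so rows that do not move let the fingers close. It gives the time, the measured TCP pose, the force and the opening at its end, in the units of the state.
- get_state(): the state, without advancing time (a new reading comes with each control period).
- grab_frame(name): name is "scene" or "top"; returns (picture, depth): 420x560x3 uint8, red, green, blue; 420x560 float32, m along the optical axis (not along the pixel's ray), 0 where there is no reading.
- get_calibration(name): a dict with "K" (3x3 intrinsics, pixels), "cam_to_world" (4x4, takes a point from camera to world coordinates). Camera axes: x right, y down, z forward; pixel columns grow to the right and rows downward; lengths in m; the calibration is good to about 2 mm. A picture is of the moment at which its call begins. get_calibration takes no time and is no camera call.
- hand_in(): hands the job in, once; it reports no verdict.
The state is a dict: "time_s": time; "joints": joint angles; "dq": joint speeds; "tau": joint torques, N m; "tcp_pos": TCP position; "orientation": TCP orientation; "force": force on the tool from outside, world axes, zero at the start; "ft_torque": the same for the moment, N m; "finger_gap": opening from 0.0 (shut) to 1.0 (fully open).
Only numpy, scipy, OpenCV 4.12 (cv2) and the standard library are available. Lean on these libraries where they do the work, as an engineer would, in place of code of your own. Each camera call takes 0.05 s, during which the arm holds its last target.

## Working session

There is one attempt and no reset: what is moved stays moved. The work goes in short steps, Python scripts to look and compute and a tool call to move; the robot and the scene stay as the last step left them, time stands still between calls to the robot, and variables do not carry over. Pictures are saved under pics/ and viewed, and the job is handed in when it is done.

Besides the shell and the picture viewer there is one more tool, called after ">>>" as name([rows], argument=value, ...), one row to a line, values as JSON. move_arm: Moves the arm, as the interface text tells. Its arguments: {"type":"object","properties":{"rows":{"type":"array"},"jaw":{"type":"number"},"newtons":{"type":"number"}},"required":["rows"]}

```bash
mkdir -p pics
cat > h.py <<'E'
import numpy as np, cv2
from bench import *
def save(n,img): cv2.imwrite('pics/'+n+'.png',cv2.cvtColor(img,cv2.COLOR_RGB2BGR))
def ray(cal,u,v,z):
    K=np.array(cal['K']);T=np.array(cal['cam_to_world'])
    d=T[:3,:3]@np.linalg.inv(K)@np.array([u,v,1.0]);o=T[:3,3]
    return o+d*(z-o[2])/d[2]
def pts(cal,depth):
    K=np.array(cal['K']);T=np.array(cal['cam_to_world'])
    v,u=np.mgrid[:depth.shape[0],:depth.shape[1]]
    p=np.stack([(u-K[0,2])/K[0,0]*depth,(v-K[1,2])/K[1,1]*depth,depth],-1)
    return p@T[:3,:3].T+T[:3,3]
E
python3 - <<'E'
from h import *
for n in('scene','top'):
    im,d=grab_frame(n); save(n+'0',im); np.savez(n+'0.npz',im=im,d=d); c=get_calibration(n); print(n,np.round(c['K'],1).tolist(),np.round(c['cam_to_world'],3).tolist())
print(get_state())
E
```

```text
scene [[447.8, 0.0, 267.6], [0.0, 447.8, 200.9], [0.0, 0.0, 1.0]] [[0.8, 0.405, -0.443, 1.011], [0.6, -0.558, 0.573, -0.675], [-0.015, -0.724, -0.69, 0.843], [0.0, 0.0, 0.0, 1.0]]
top [[388.2, 0.0, 282.4], [0.0, 388.2, 210.5], [0.0, 0.0, 1.0]] [[-0.001, -0.999, 0.046, 0.441], [-1.0, 0.002, 0.021, -0.015], [-0.021, -0.046, -0.999, 1.017], [0.0, 0.0, 0.0, 1.0]]
{'time_s': 0.1, 'joints': array([ 1.08392498e+00,  8.79088765e-02,  1.37204924e+00, -1.55855175e-06,
        1.68359498e+00, -1.03096299e-01]), 'dq': array([ 0.00148703, -0.00181525, -0.00333968, -0.00025418,  0.00267595,
        0.00010463]), 'tau': array([ 2.13707382e-03, -3.41249442e+01, -3.03302550e+01,  7.18782563e-02,
        3.04413191e-02, -1.05852380e-04]), 'tcp_pos': array([0.20571342, 0.5095704 , 0.20443336]), 'orientation': array([-0.58585188,  0.58650575,  0.39485554, -0.39607788]), 'force': array([ 0.57908333, -0.15908828,  0.46706398]), 'ft_torque': array([-0.03830273,  0.01068484,  0.04069722]), 'finger_gap': 0.9953117257244367}
```

View pics/scene0.png

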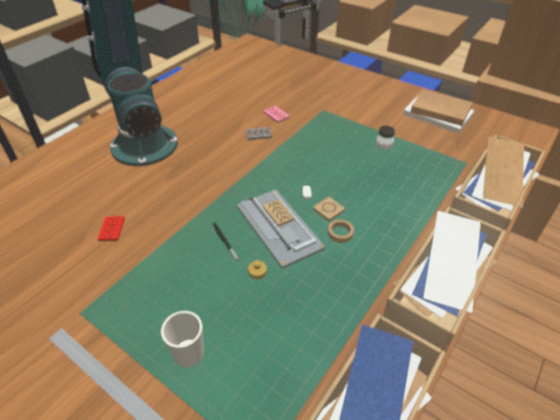

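View pics/top0.png

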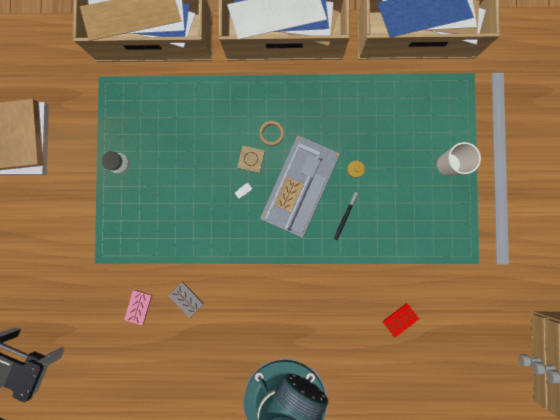

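Run:
```python
from h import *
a=np.load('top0.npz');im=a['im']
c=cv2.resize(im[120:250,230:375],None,fx=5,fy=5,interpolation=cv2.INTER_CUBIC)
c=cv2.resize(c,(669,600));save('c1',c)
a=np.load('scene0.npz');im=a['im']
c=cv2.resize(im[180:280,200:360],None,fx=5,fy=5,interpolation=cv2.INTER_CUBIC);save('c2',c)
# heights
for n in('top','scene'):
    a=np.load(n+'0.npz');P=pts(get_calibration(n),a['d']);np.save(n+'P.npy',P)
P=np.load('topP.npy')
for uv in[(290,195),(270,215),(330,160),(380,220),(310,150),(312,190),(320,180),(305,160),(251,158),(351,210)]: print(uv,np.round(P[uv[1],uv[0]],4))
```

```text
(290, 195) [ 0.5267 -0.0139  0.0252]
(270, 215) [0.4758 0.0378 0.0151]
(330, 160) [ 0.6179 -0.1176  0.0172]
(380, 220) [ 0.4628 -0.2476  0.0033]
(310, 150) [ 0.6427 -0.0656  0.0248]
(312, 190) [ 0.5391 -0.0702  0.0276]
(320, 180) [ 0.5651 -0.0909  0.0249]
(305, 160) [ 0.6186 -0.053   0.0151]
(251, 158) [0.6247 0.0876 0.0136]
(351, 210) [ 0.4889 -0.1725  0.0051]
```

View pics/c1.png

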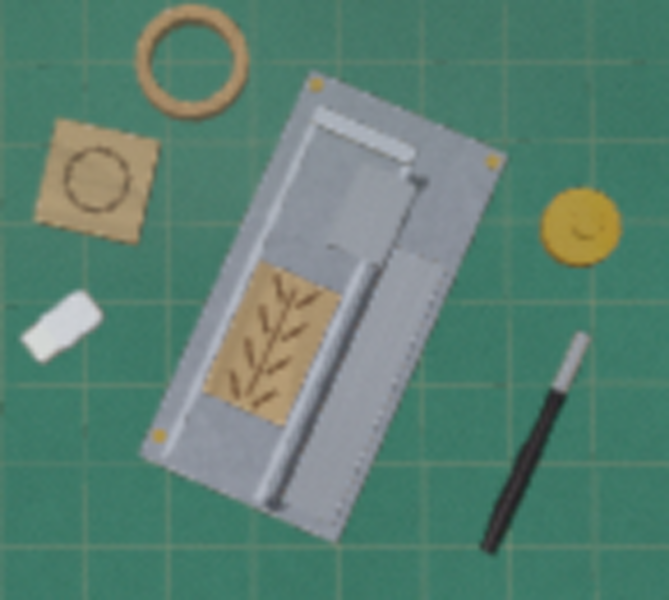

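View pics/c2.png

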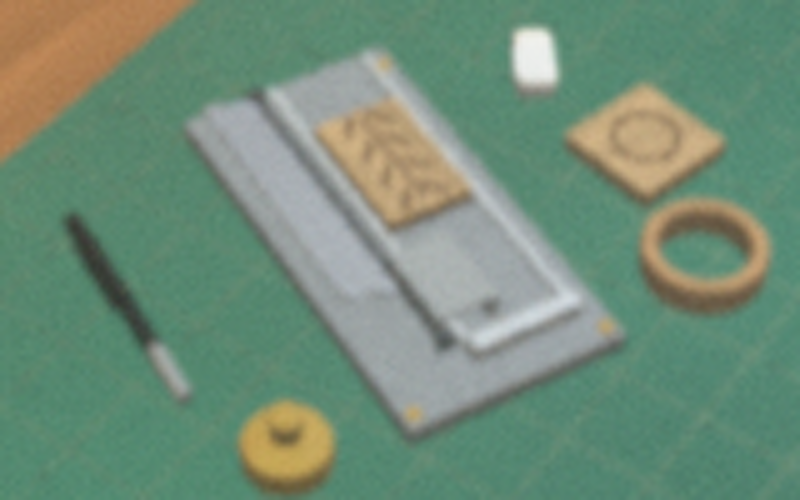

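The block is the wooden leaf-patterned one lying in the channel, at top px (290,195). Possible confusions are the spare square (251,158), pink (138,307), grey (186,299) and red (401,320). The crop shows an oblong wooden block with a leaf pattern, lying before the jaw, so I take that one. Next I measure the holder's pose.

```bash
cat > m.py <<'E'
from h import *
a=np.load('top0.npz');im=a['im'];cal=get_calibration('top')
hsv=cv2.cvtColor(im,cv2.COLOR_RGB2HSV)
roi=np.zeros(im.shape[:2],np.uint8);roi[125:245,235:345]=1
green=cv2.inRange(hsv,(65,70,0),(95,255,255))
g=((green==0)&(roi==1)).astype(np.uint8)
n,l,s,c=cv2.connectedComponentsWithStats(g)
i=l[160,325]; g=(l==i).astype(np.uint8)
g=cv2.morphologyEx(g,cv2.MORPH_CLOSE,np.ones((7,7)))
ct=max(cv2.findContours(g,cv2.RETR_EXTERNAL,cv2.CHAIN_APPROX_NONE)[0],key=cv2.contourArea)
bx=cv2.boxPoints(cv2.minAreaRect(ct))
W=np.array([ray(cal,u,v,0.015) for u,v in bx]);print(np.round(bx,1),np.round(W,4))
print('sides',[round(np.linalg.norm(W[k]-W[(k+1)%4])*1000,1) for k in range(4)])
# order: far/near
w=hsv
wood=cv2.inRange(hsv,(8,60,60),(25,255,255)); wood[:178]=0;wood[215:]=0;wood[:,:272]=0;wood[:,306:]=0
wood=cv2.morphologyEx(wood,cv2.MORPH_CLOSE,np.ones((5,5)))
n,l,s,c=cv2.connectedComponentsWithStats(wood);k=1+np.argmax(s[1:,4]);
ct2=max(cv2.findContours((l==k).astype(np.uint8),cv2.RETR_EXTERNAL,cv2.CHAIN_APPROX_NONE)[0],key=cv2.contourArea)
b2=cv2.boxPoints(cv2.minAreaRect(ct2));B=np.array([ray(cal,u,v,0.025) for u,v in b2]);print('block',np.round(b2,1),np.round(B,4))
print('sides',[round(np.linalg.norm(B[k]-B[(k+1)%4])*1000,1) for k in range(4)],'c',B.mean(0))
# holder frame: long axis
e=[W[(k+1)%4]-W[k] for k in range(2)];ex=max(e,key=np.linalg.norm)[:2];ex=ex/np.linalg.norm(ex)
if ex[0]<0: ex=-ex
ey=np.array([-ex[1],ex[0]]);C=W.mean(0)[:2]
O=C-ex*(-.005)-ey*(-.018)
print('ex',ex,'yaw',np.arctan2(ex[1],ex[0]),'O',O)
bc=B.mean(0)[:2]-O;print('block in holder',bc@ex,bc@ey)
np.savez('hold.npz',ex=ex,ey=ey,O=O)
# depth check
P=np.load('topP.npy');Ps=np.load('sceneP.npy')
for nm,Q in(('top',P),('scene',Ps)):
    q=Q.reshape(-1,3);h=np.stack([(q[:,:2]-O)@ex,(q[:,:2]-O)@ey,q[:,2]],1)
    for t,lo,hi in(('board',.010,.0205),('blk',.022,.0275)):
        if t=='board': m=(np.abs(h[:,0]+.005)<.16)&(np.abs(h[:,1]+.018)<.09)&(h[:,2]>.010)
        else: m=(h[:,0]>-.11)&(h[:,0]<.02)&(np.abs(h[:,1])<.024)&(h[:,2]>.0215)&(h[:,2]<.03)
        x=h[m]; print(nm,t,m.sum(),np.round(np.percentile(x,[1,50,99],axis=0),4).tolist())
from scipy.spatial.transform import Rotation as R
st=get_state();q=st['orientation'];print(R.from_quat([q[1],q[2],q[3],q[0]]).as_matrix().round(3))
E
python3 m.py
```

```text
[[258.6 218.9]
 [296.1 133.4]
 [340.4 152.8]
 [302.8 238.4]] [[ 0.4657  0.0674  0.015 ]
 [ 0.6886 -0.0302  0.015 ]
 [ 0.637  -0.1448  0.015 ]
 [ 0.4155 -0.0468  0.015 ]]
sides [np.float64(243.3), np.float64(125.8), np.float64(242.2), np.float64(124.7)]
block [[273.6 204.3]
 [286.1 176.4]
 [303.  183.9]
 [290.6 211.8]] [[ 0.5029  0.028   0.025 ]
 [ 0.5747 -0.0039  0.025 ]
 [ 0.5551 -0.0474  0.025 ]
 [ 0.4835 -0.0155  0.025 ]]
sides [np.float64(78.6), np.float64(47.7), np.float64(78.4), np.float64(47.6)] c [ 0.52906783 -0.00971482  0.025     ]
ex [ 0.91605345 -0.40105619] yaw -0.4126695377603255 O [ 0.56350201 -0.02411114]
block in holder -0.03731727965360607 -0.000622249268386522
top board 5220 [[-0.1214, -0.078, 0.0117], [-0.0308, -0.0316, 0.0213], [0.1122, 0.0408, 1.0171]]
top blk 571 [[-0.0759, -0.0234, 0.022], [-0.0366, -0.0002, 0.0255], [0.0026, 0.0235, 0.0293]]
scene board 3408 [[-0.1186, -0.0786, 0.011], [0.0122, -0.024, 0.0174], [0.1158, 0.0412, 0.033]]
scene blk 419 [[-0.0759, -0.0237, 0.0217], [-0.0325, -0.0003, 0.0253], [0.0044, 0.0236, 0.029]]
[[ 0.374 -0.001 -0.927]
 [ 0.927 -0.002  0.374]
 [-0.002 -1.     0.   ]]
```

Both views agree on the holder: sides 243x125 mm against 240x122, block centre at holder (-37, -0.5) and block top at 25 mm. The tool's x already lies close to holder +y, and tool -z is the push direction. Now I move over the approach point (holder x -92, y -30).

>>> move_arm([
  [[0,0,0],[0,0.029,0]],
  [[-19,0,-22.5],[0,0,0]],
  [[-19,0,-22.5],[0,0,0]],
  [[-19,0,-22.5],[0,0,0]],
  [[-19,0,-22.5],[0,0,0]],
  [[-19,0,-22.5],[0,0,0]],
  [[-19,0,-22.5],[0,0,0]],
  [[-19,0,-22.5],[0,0,0]],
  [[-19,0,-22.5],[0,0,0]],
  [[-19,0,-22.5],[0,0,0]],
], jaw=0.0, newtons=30)

```text
time_s: 1.1
tcp_pos: [0.3231, 0.271, 0.2054]
orientation: [0.592, -0.592, -0.387, 0.387]
force: [0.3, -0.6, -0.1]
finger_gap: 0.501
```

>>> move_arm([
  [[-19,0,-22.5],[0,0,0]],
  [[-19,0,-22.5],[0,0,0]],
  [[-19,0,-22.5],[0,0,0]],
  [[-19,0,-22.5],[0,0,0]],
  [[-19,0,-22.5],[0,0,0]],
  [[-19,0,-22.5],[0,0,0]],
  [[-19,0,-22.5],[0,0,0]],
  [[-19,0,-22.5],[0,0,0]],
  [[-19,0,-22.5],[0,0,0]],
  [[-10,0,-12],[0,0,0]],
])

```text
time_s: 2.1
tcp_pos: [0.4472, 0.0184, 0.2051]
orientation: [-0.592, 0.593, 0.386, -0.386]
force: [0.0, 1.0, 1.0]
finger_gap: 0.5
```

```bash
cat > w.py <<'E'
from h import *
from scipy.spatial.transform import Rotation as R
H=np.load('hold.npz');ex,ey,O=H['ex'],H['ey'],H['O']
s=get_state();p=s['tcp_pos'];q=s['orientation'];M=R.from_quat([q[1],q[2],q[3],q[0]]).as_matrix()
d=p[:2]-O
print('t',s['time_s'],'holder mm',np.round([d@ex*1e3,d@ey*1e3,p[2]*1e3-3],1),'gap',round(s['finger_gap'],3),'F',np.round(s['force'],2))
print('yaw err',np.arctan2(M[1,0],M[0,0])-np.arctan2(ey[1],ey[0]),'ydir',M[:,1].round(4))
E
python3 w.py
```

```text
t 2.1 holder mm [-123.6   -7.7  202.1] gap 0.5 F [0.03 1.01 1.02]
yaw err -0.003376760413197566 ydir [-4.e-04 -4.e-04 -1.e+00]
```

>>> move_arm([
  [[0,0,0],[0,0,0]],
  [[0,0,0],[0,0,0]],
  [[0,0,0],[0,0,0]],
  [[0,0,0],[0,0,0]],
])

```text
time_s: 2.5
tcp_pos: [0.4464, 0.0212, 0.2056]
orientation: [0.592, -0.592, -0.387, 0.387]
force: [-0.1, -0.1, -0.7]
finger_gap: 0.5
```

```bash
python3 w.py
```

```text
t 2.5 holder mm [-125.4   -5.5  202.6] gap 0.5 F [-0.1  -0.11 -0.72]
yaw err 0.0011661108274196863 ydir [ 3.e-04  3.e-04 -1.e+00]
```

>>> move_arm([
  [[-12,0,-16.5],[0,0,0]],
  [[-12.5,0,-16.5],[0,0,0]],
  [[0,30,0],[0,0,0]],
  [[0,30,0],[0,0,0]],
  [[0,30,0],[0,0,0]],
  [[0,30,0],[0,0,0]],
  [[0,25,0],[0,0,0]],
  [[0,10,0],[0,0,0]],
  [[0,0,0],[0,0,0]],
  [[0,0,0],[0,0,0]],
])

```text
time_s: 3.5
tcp_pos: [0.468, -0.0152, 0.0517]
orientation: [-0.591, 0.592, 0.388, -0.387]
force: [0.2, 0.9, -0.7]
finger_gap: 0.504
```

```bash
python3 w.py
python3 - <<'E'
from h import *
im,d=grab_frame('scene');save('s1',cv2.resize(im[140:290,170:370],None,fx=4,fy=4,interpolation=cv2.INTER_CUBIC))
im,d=grab_frame('top');save('t1',cv2.resize(im[110:260,220:380],None,fx=4,fy=4,interpolation=cv2.INTER_CUBIC))
E
```

```text
t 3.5 holder mm [-91.1 -30.1  48.7] gap 0.504 F [ 0.16  0.89 -0.71]
yaw err 0.0004717359573009894 ydir [ 2.e-03 -2.e-04 -1.e+00]
```

View pics/s1.png

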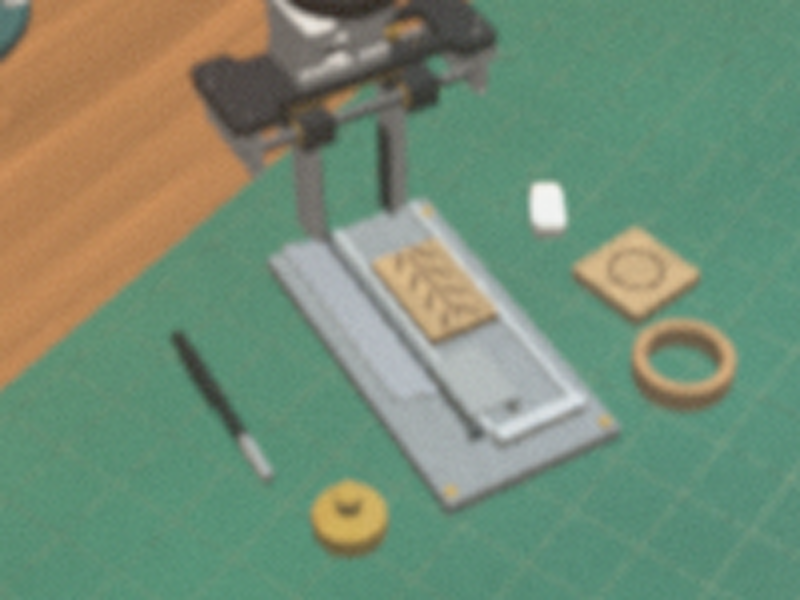

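View pics/t1.png

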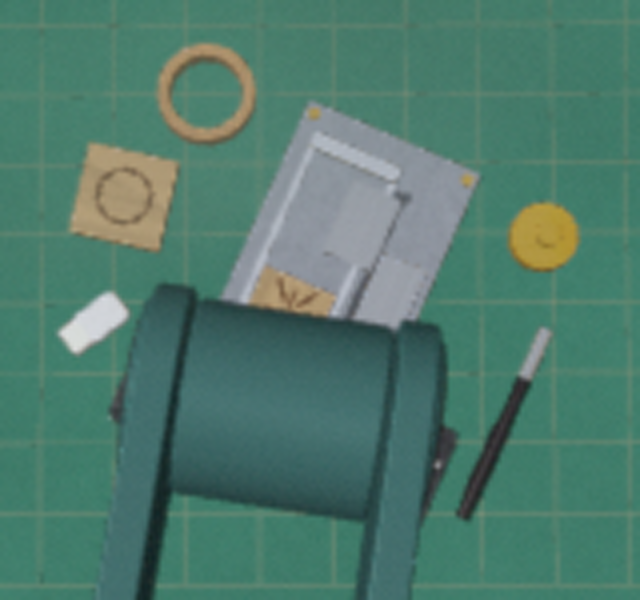

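The scene view shows the bar finger at px (315,235) over the thumb bar's rear end. The channel finger at px (390,205) is behind the block, with the rail between them. I press down.

>>> move_arm([
  [[0,10,0],[0,0,0]],
  [[0,8,0],[0,0,0]],
  [[0,4,0],[0,0,0]],
  [[0,4,0],[0,0,0]],
  [[0,4,0],[0,0,0]],
  [[0,0,0],[0,0,0]],
  [[0,0,0],[0,0,0]],
])

```text
time_s: 4.3
tcp_pos: [0.4672, -0.0157, 0.0211]
orientation: [-0.592, 0.592, 0.387, -0.387]
force: [-2.2, -0.9, 5.5]
finger_gap: 0.501
```

```bash
python3 w.py
```

```text
t 4.3 holder mm [-91.6 -30.9  18.1] gap 0.501 F [-2.18 -0.9   5.47]
yaw err -0.00021919510894408134 ydir [ 0.e+00 -5.e-04 -1.e+00]
```

>>> move_arm([
  [[0,1.5,0],[0,0,0]],
  [[0,1.5,0],[0,0,0]],
  [[0,0,0],[0,0,0]],
  [[0,0,0],[0,0,0]],
  [[0,0,0],[0,0,0]],
])

```text
time_s: 4.8
tcp_pos: [0.4674, -0.0158, 0.0186]
orientation: [-0.592, 0.592, 0.387, -0.387]
force: [-2.0, -1.2, 6.9]
finger_gap: 0.501
```

```bash
python3 w.py;python3 - <<'E'
from h import *
im,d=grab_frame('scene');save('s2',cv2.resize(im[170:280,200:360],None,fx=5,fy=5,interpolation=cv2.INTER_CUBIC))
E
python3 w.py
```

```text
t 4.8 holder mm [-91.4 -30.9  15.6] gap 0.501 F [-1.98 -1.18  6.93]
yaw err -0.00019234473862561607 ydir [ 5.e-04 -8.e-04 -1.e+00]
t 4.85 holder mm [-91.4 -31.   15.6] gap 0.501 F [-2.71 -0.13  6.87]
yaw err -0.00020554491300583955 ydir [ 5.e-04 -8.e-04 -1.e+00]
```

View pics/s2.png

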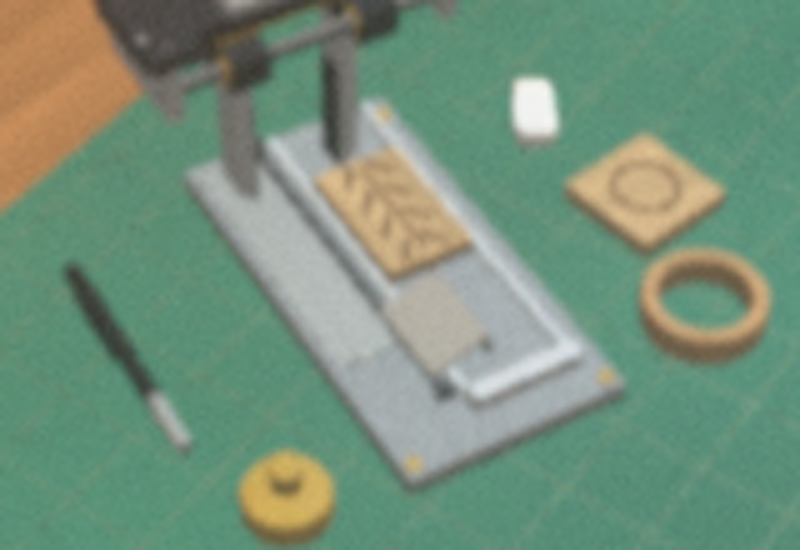

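The bar is pressed nearly level and the jaw is lifted at px (440,320). The block is still outside it. I press slightly more, then start pushing.

>>> move_arm([
  [[0.5,0.7,0],[0,0,0]],
  [[0,0,-3],[0,0,0]],
  [[0,0,-3],[0,0,0]],
  [[0,0,-3],[0,0,0]],
  [[0,0,-3],[0,0,0]],
  [[0,0,-3],[0,0,0]],
  [[0,0,-3],[0,0,0]],
  [[0,0,-3],[0,0,0]],
  [[0,0,-3],[0,0,0]],
  [[0,0,-3],[0,0,0]],
])

```text
time_s: 5.85
tcp_pos: [0.4917, -0.0254, 0.0179]
orientation: [0.592, -0.591, -0.387, 0.387]
force: [-4.2, 1.4, 9.0]
finger_gap: 0.501
```

```bash
python3 w.py;python3 - <<'E'
from h import *
im,d=grab_frame('scene');save('s3',cv2.resize(im[170:280,200:360],None,fx=5,fy=5,interpolation=cv2.INTER_CUBIC))
E
python3 w.py
```

```text
t 5.85 holder mm [-65.2 -30.   14.9] gap 0.501 F [-4.19  1.4   8.98]
yaw err -0.00018234498529112741 ydir [-1.e-03  8.e-04 -1.e+00]
t 5.9 holder mm [-64.7 -30.   15. ] gap 0.499 F [-2.41  2.35  8.53]
yaw err -0.0002691772895448974 ydir [-3.e-04  5.e-04 -1.e+00]
```

View pics/s3.png

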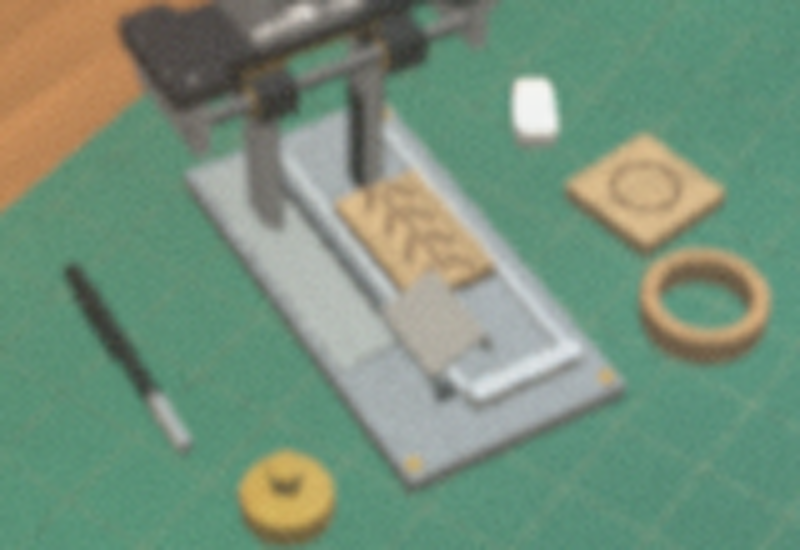

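The block is sliding straight and its front is reaching the raised jaw at px (430,280). I carry on.

>>> move_arm([
  [[0,0,-3],[0,0,0]],
  [[0,0,-3],[0,0,0]],
  [[0,0,-3],[0,0,0]],
  [[0,0,-3],[0,0,0]],
  [[0,0,-3],[0,0,0]],
  [[0,0,-3],[0,0,0]],
  [[0,0,-3],[0,0,0]],
  [[0,0,-3],[0,0,0]],
  [[0,0,-3],[0,0,0]],
  [[0,0,-3],[0,0,0]],
])

```text
time_s: 6.9
tcp_pos: [0.5192, -0.0375, 0.018]
orientation: [0.592, -0.591, -0.387, 0.387]
force: [-4.0, 1.6, 8.3]
finger_gap: 0.498
```

```bash
python3 w.py
```

```text
t 6.9 holder mm [-35.2 -30.   15. ] gap 0.498 F [-4.05  1.65  8.26]
yaw err -0.00021992918515745252 ydir [-9.e-04  7.e-04 -1.e+00]
```

>>> move_arm([
  [[0,0,-3],[0,0,0]],
  [[0,0,-3],[0,0,0]],
  [[0,0,-3],[0,0,0]],
  [[0,0,-3],[0,0,0]],
  [[0,0,-3],[0,0,0]],
  [[0,0,-3],[0,0,0]],
  [[0,0,-3],[0,0,0]],
  [[0,0,-3],[0,0,0]],
])

```text
time_s: 7.7
tcp_pos: [0.5413, -0.0471, 0.018]
orientation: [0.592, -0.592, -0.387, 0.387]
force: [-5.0, 1.5, 8.3]
finger_gap: 0.499
```

```bash
python3 w.py
```

```text
t 7.7 holder mm [-11.2 -30.   15. ] gap 0.499 F [-4.96  1.47  8.29]
yaw err -0.00012842310358940345 ydir [-8.e-04  6.e-04 -1.e+00]
```

>>> move_arm([
  [[0,0,-1],[0,0,0]],
  [[0,0,-1],[0,0,0]],
  [[0,0,-1],[0,0,0]],
  [[0,0,-1],[0,0,0]],
  [[0,0,-1],[0,0,0]],
  [[0,0,0],[0,0,0]],
  [[0,0,0],[0,0,0]],
])

```text
time_s: 8.4
tcp_pos: [0.5459, -0.0492, 0.0182]
orientation: [0.592, -0.592, -0.387, 0.387]
force: [-4.0, 1.7, 8.5]
finger_gap: 0.498
```

```bash
python3 w.py
```

```text
t 8.4 holder mm [ -6.1 -30.   15.2] gap 0.498 F [-4.02  1.72  8.54]
yaw err -0.0002456839003415201 ydir [-4.e-04  5.e-04 -1.e+00]
```

>>> move_arm([
  [[0,0,-1],[0,0,0]],
  [[0,0,-1],[0,0,0]],
  [[0,0,-1],[0,0,0]],
  [[0,0,0],[0,0,0]],
  [[0,0,0],[0,0,0]],
])

```text
time_s: 8.9
tcp_pos: [0.5479, -0.05, 0.0182]
orientation: [0.593, -0.591, -0.387, 0.387]
force: [-5.4, 2.3, 9.5]
finger_gap: 0.498
```

```bash
python3 w.py;python3 - <<'E'
from h import *
im,d=grab_frame('scene');save('s4',cv2.resize(im[170:280,200:360],None,fx=5,fy=5,interpolation=cv2.INTER_CUBIC))
im,d=grab_frame('top');save('t4',cv2.resize(im[120:230,250:360],None,fx=5,fy=5,interpolation=cv2.INTER_CUBIC))
E
python3 w.py
```

```text
t 8.9 holder mm [ -3.9 -30.   15.2] gap 0.498 F [-5.4   2.35  9.45]
yaw err 0.00015074835044281976 ydir [-0.0021  0.0012 -1.    ]
t 9.0 holder mm [ -3.9 -30.   15.1] gap 0.503 F [-5.32  2.24 10.68]
yaw err 0.0001839652862474228 ydir [-0.0021  0.0011 -1.    ]
```

View pics/s4.png

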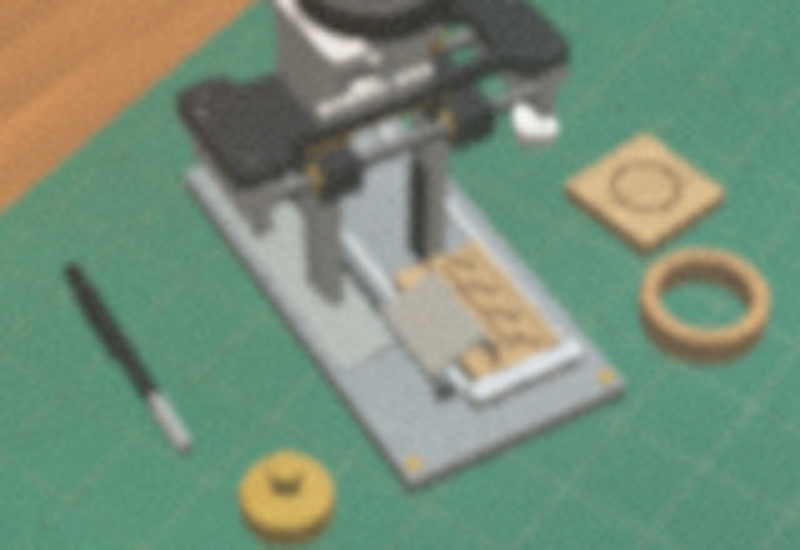

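View pics/t4.png

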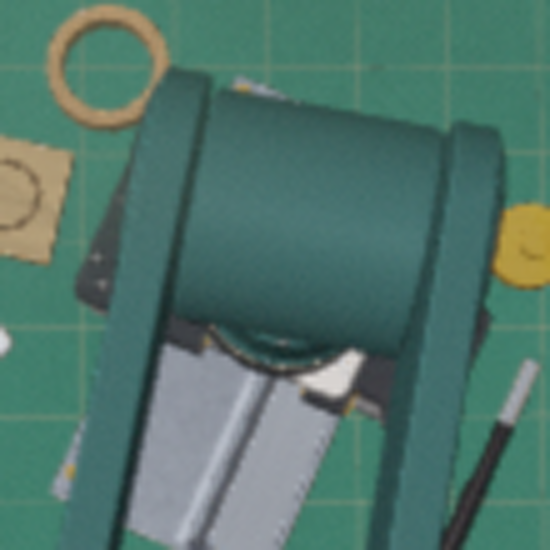

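The block's front edge is at the stop bar, px (560,350), and the arm is starting to stall. I push a little more to confirm the seat.

>>> move_arm([
  [[0,0,-1],[0,0,0]],
  [[0,0,-1],[0,0,0]],
  [[0,0,0],[0,0,0]],
  [[0,0,0],[0,0,0]],
])

```text
time_s: 9.4
tcp_pos: [0.5481, -0.05, 0.0181]
orientation: [0.594, -0.59, -0.386, 0.388]
force: [-9.3, 3.5, 13.0]
finger_gap: 0.499
```

```bash
python3 w.py
```

```text
t 9.4 holder mm [ -3.8 -29.9  15.1] gap 0.499 F [-9.35  3.51 13.03]
yaw err 0.0006118166601616348 ydir [-0.006   0.0026 -1.    ]
```

The block is home: no more travel, and the force is climbing. I back the fingertip off the block with the bar still held, then let the bar up slowly.

>>> move_arm([
  [[0,0,2],[0,0,0]],
  [[0,0,2],[0,0,0]],
  [[0,0,2],[0,0,0]],
  [[0,0,0],[0,0,0]],
  [[0,0,0],[0,0,0]],
])

```text
time_s: 9.9
tcp_pos: [0.5479, -0.0499, 0.0194]
orientation: [-0.59, 0.594, 0.389, -0.385]
force: [0.5, -0.5, 7.2]
finger_gap: 0.502
```

```bash
python3 w.py
```

```text
t 9.9 holder mm [ -4.  -29.9  16.4] gap 0.502 F [ 0.47 -0.54  7.24]
yaw err 0.00019208559108285783 ydir [ 0.0066 -0.002  -1.    ]
```

>>> move_arm([
  [[0,0,2],[0,0,0]],
  [[0,0,0],[0,0,0]],
  [[0,0,0],[0,0,0]],
])

```text
time_s: 10.2
tcp_pos: [0.547, -0.0494, 0.0197]
orientation: [-0.589, 0.594, 0.389, -0.385]
force: [2.8, -0.6, 6.6]
finger_gap: 0.5
```

```bash
python3 w.py
```

```text
t 10.2 holder mm [ -5.  -29.8  16.7] gap 0.5 F [ 2.79 -0.56  6.6 ]
yaw err 4.0837819784034224e-05 ydir [ 0.0087 -0.0025 -1.    ]
```

>>> move_arm([
  [[0,-2,0],[0,0,0]],
  [[0,-2,0],[0,0,0]],
  [[0,-2,0],[0,0,0]],
  [[0,-3,0],[0,0,0]],
  [[0,-5,0],[0,0,0]],
  [[0,-10,0],[0,0,0]],
  [[0,-20,0],[0,0,0]],
  [[0,-25,0],[0,0,0]],
  [[0,-30,0],[0,0,0]],
  [[0,-30,0],[0,0,0]],
])

```text
time_s: 11.2
tcp_pos: [0.5432, -0.0482, 0.1475]
orientation: [-0.592, 0.592, 0.387, -0.387]
force: [-0.5, 0.5, 0.1]
finger_gap: 0.501
```

>>> move_arm([
  [[0,0,30],[0,0,0]],
  [[0,0,30],[0,0,0]],
  [[0,0,30],[0,0,0]],
  [[0,0,30],[0,0,0]],
  [[0,0,30],[0,0,0]],
  [[0,0,0],[0,0,0]],
  [[0,0,0],[0,0,0]],
])

```text
time_s: 11.9
tcp_pos: [0.4063, 0.0119, 0.1468]
orientation: [-0.591, 0.592, 0.388, -0.386]
force: [0.8, -0.2, 0.0]
finger_gap: 0.5
```

```bash
python3 w.py;python3 - <<'E'
from h import *
H=np.load('hold.npz');ex,ey,O=H['ex'],H['ey'],H['O']
im,d=grab_frame('scene');save('s5',cv2.resize(im[170:280,200:360],None,fx=5,fy=5,interpolation=cv2.INTER_CUBIC))
im,d=grab_frame('top');save('t5',cv2.resize(im[120:240,240:370],None,fx=5,fy=5,interpolation=cv2.INTER_CUBIC))
cal=get_calibration('top');hsv=cv2.cvtColor(im,cv2.COLOR_RGB2HSV)
w=cv2.inRange(hsv,(8,60,60),(25,255,255))
w[:145]=0;w[200:]=0;w[:,285:286]=0;w[:,:285]=0;w[:,332:]=0
v,u=np.nonzero(w);h=np.array([[(r[:2]-O)@ex,(r[:2]-O)@ey] for r in (ray(cal,a,b,.025) for a,b in zip(u,v))])
h=h[(np.abs(h[:,1])<.035)];print(len(h),np.percentile(h,[0.5,2,98,99.5],axis=0).round(4).tolist())
P=pts(cal,d).reshape(-1,3);q=np.stack([(P[:,:2]-O)@ex,(P[:,:2]-O)@ey,P[:,2]-.003],1)
m=(q[:,0]>-.09)&(q[:,0]<.03)&(np.abs(q[:,1]+.06)<.003)&(q[:,2]<.04);print('bar z@-60',np.median(q[m,2]))
m=(q[:,0]>.015)&(q[:,0]<.075)&(np.abs(q[:,1]-.014)<.008);print('block z',np.median(q[m,2]))
E
```

```text
t 11.9 holder mm [-158.4  -30.   143.8] gap 0.5 F [ 0.79 -0.15  0.03]
yaw err 0.0003919863771870702 ydir [ 2.6e-03 -4.0e-04 -1.0e+00]
441 [[0.0052, -0.0233], [0.0061, -0.0219], [0.0828, 0.0231], [0.0837, 0.0237]]
bar z@-60 0.01734655808087582
block z 0.022541830842123026
```

View pics/s5.png

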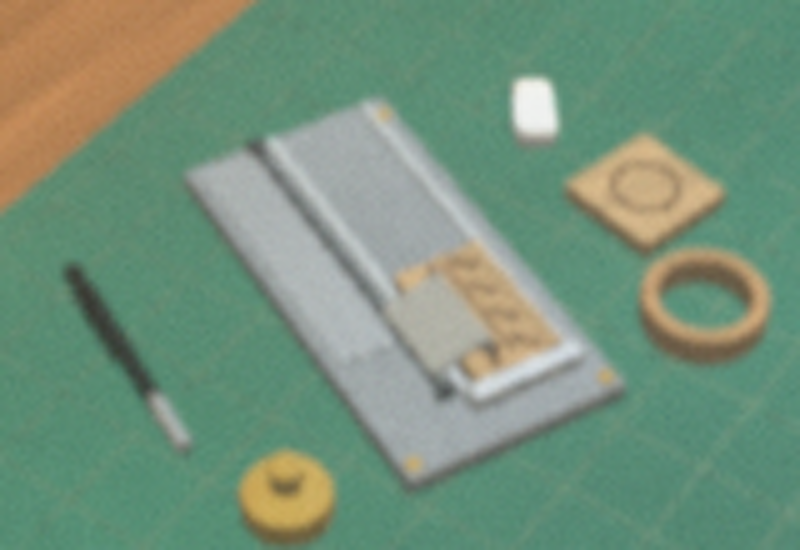

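View pics/t5.png

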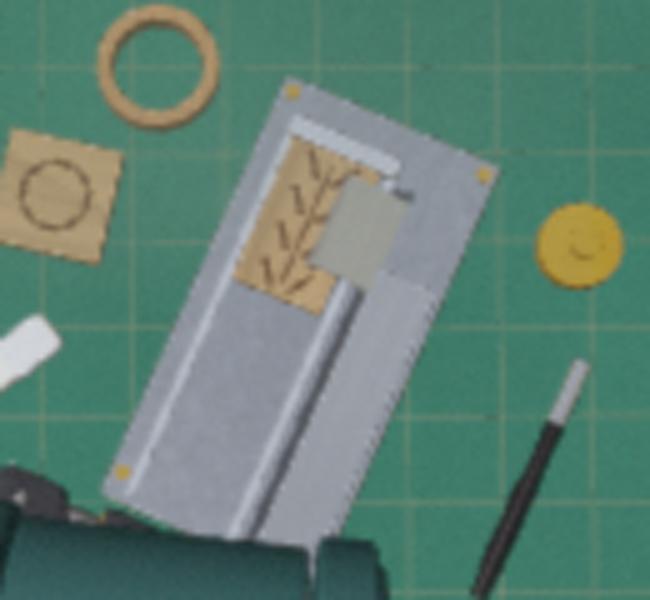

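The block spans x 5 to 84 mm and lies against the stop (top px (340,155)), with the jaw resting on it. The hand is clear and the bystanders have not moved. I hand the job in.

```bash
python3 -c "
from bench import hand_in;print(hand_in())"
```

```text
the job is handed in; nothing more can be done
None
```

The block is loaded and clamped: I pressed the thumb bar down with one fingertip and pushed the block under the raised jaw with the other until it reached the stop. I then drew the fingertip back, let the bar up and moved the hand clear. The job was handed in at about 12 s; `hand_in` gives no verdict.

- **Block home:** with the bar held, the push stalled with the fingers 3.8 mm short of holder x = 0, and the force rose to about 10 N. The last pictures show the block at x 5 to 84 mm, where fully home is 5 to 85. It looks centred and straight, and its top is at z 22.5 mm, so it lies flat.
- **Jaw down:** the bar's top at y = -60 mm reads z 17.3 mm. That puts the clip at roughly 0.3 rad, resting on the block. I estimated this from depth and did not measure the clamping force.
- **Bystanders:** the spare block, tape, eraser, knife and weight look unmoved in the last pictures. The ink and pot were outside the crops, and the hand never went near them at low height.
- **One thing that did not go as planned:** when I backed off, bar friction held the tip. It moved only about 1 mm of the 8 mm commanded, so I raised the hand from there. The block stayed home.

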